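Step the indexing head back one notch

TASK

The indexing head has been advanced one notch too far: with a fingertip, push the pawl's red-ball lever over to the right so that the pawl lifts off the ratchet wheel and stays up, then push the star handle to turn the wheel backward (its top to the right) until the red zero line is 5 to 10 mm short of the red pointer. Push the lever back so that the pawl drops onto the wheel, then push the wheel on backward until it is firmly home against the pawl, with the zero line at the pointer. Only push, without taking anything between the fingers; do not turn the wheel further forward or past that notch, and leave the small things around the head where they are.

Things in the scene. Friction and masses are not known exactly. Their poses are not given: they have to be found in the camera images.
- index_head: Grey cast indexing head screwed to the plate; does not move. Origin on the plate under the spindle; x axis = spindle axis, pointing away from the robot (turned up to 0.3 rad), y left, z up. Left/right: as seen along its x. Spindle 100 mm up. Foot x -20 to 80, y -120 to 76 mm, 16 mm thick. Wheel at x -22 to -10 mm, 112 mm across; casting behind it to z 134; flange on the spindle to x 97 mm.
- index_wheel (a joint): Turn of wheel and star handle, rad. 0: red line at the pointer. Grows forward (top to the left); a notch is 0.524. Starts at 0.545-0.70. Turns stiffly (3 N at a ball), stays where left. Pawl down: turns back only until a tooth meets the pawl. Pawl dropped with the wheel at 0.05-0.45 lands in the right notch; pushing back then stops at 0. Dropped below 0.04 it sits on a tooth, then slips a notch.
- pawl (a joint): Turn of the pawl, rad. 0: nose fully down in a notch; up to about 0.2 riding on a tooth. Grows as the nose lifts (lever pushed to the right); 0.91 is the stop. It falls by its weight: below about 0.4 back onto the wheel, above 0.55 over to the stop, where it stays up. Under 2 N at the ball moves it. Nose 55 mm from the pivot.
- lever_ball (a point): Centre of the red 18 mm ball on the pawl's 8 mm lever, 79 mm from the pivot, which is at y -83, z 120 mm of the head; it swings in the head's plane x = -16 mm. Pawl down: the lever points up, 10 degrees to the left (ball 198 mm above the plate). Pawl up: 42 degrees to the right. The bracket and stop pin below reach z 147 mm.
- spoke_ball (a point): Centre of one black 16 mm ball on an 8 mm spoke of the star handle, 78 mm from the spindle axis; it turns in the head's plane x = -64 mm, in front of the wheel. At the start this spoke points up and 31 to 40 degrees to the left; with the wheel at 0, straight up. The other three follow every 90 degrees.
- zero_line (a point): Outer end of the red zero line on the wheel's front face, 44.5 mm from the spindle axis; with the wheel at 0 it is 45 degrees left of the top, at the pointer.
- pointer_tip (a point): Tip of the red pointer, fixed to the head 45 degrees left of the top, 58.5 mm from the spindle axis. Its steel arm reaches z 157 mm and x -28 mm of the head.
- plug_gauge: Plug gauge, 16 mm thick and 112 mm long along its y, lying on the plate to the left of the head. Origin under its middle. Leave it alone.
- cylinder_square: Steel cylinder 38 mm across and 80 mm tall with a black cap, standing upright to the left of the head. Origin at its underside. Leave it alone.
- loupe: Small black stand magnifier, 33 mm across and 36 mm tall, to the right of the head. Origin at its underside. Leave it alone.
- part_bush: Bronze bush, 28 mm across and 27 mm tall, to the right of the head. Origin at its underside. Leave it alone.

How it is judged:
By the outcome, as a careful person would: the job done as asked, in the order asked, and still so for the second after the job is handed in, with the robot touching nothing.
It also fails if it takes over 61 s, if anything falls off the work surface, if the arm or the gripper's body presses on something with over 40 N, if the wrist force passes 120 N, or if a joint passes its speed limit or range.

ROBOT

A 6-joint arm with a two-finger parallel gripper is mounted at the origin on a cart in front of the work surface, level with it; the furniture and walls round the work are solid. World frame = base frame: x ahead of the robot, y to its left, z up, the work surface at z = 0. Lengths are in m, angles in rad, forces in N, time in s.
With the tool pointing down it reaches from about 0.375 to 0.9 m from the base axis. Payload 3.1 kg.
Tool frame: the origin (TCP) lies midway between the tips of the shut fingers; the grasp point (between the pads) lies 19 mm behind it (r.grasp_offset is the distance from the TCP to the grasp point, in m); z points along the fingers, y is the line along which they close (so a half turn about z gives the same grasp; the last joint's range is limited). The gripper opens to 85 mm and grips with 20 to 120 N. Pads are 22 mm wide; open, the fingers measure 114 mm over their backs; the gripper's body (76 mm by 85 mm) begins 54 mm behind the grasp point. The pads swing forward as they close: fully open they stand 13 mm farther back than shut.
Start: joints at [1.046, 0.527, 1.433, -0, 1.181, -0.178], TCP at [0.212, 0.588, 0.231] pointing down, gripper open.
Joint ranges: [-3.08, 3.08], [-0.75, 2.2], [0.22, 2.44], [-1.43, 4.57], [0, 2.65], [-2.85, 2.85]. Speed limits (rad/s): [2.79, 2.79, 3.14, 3.14, 3.14, 3.14].

INTERFACE

Orientations are given as a rotation vector (axis times angle).
In Python, from plant import readout, optics, ticket, r gives the robot as it stands.
- The arm moves only by the tool carry_out, never from a script. Its argument "steps" is a list of rows, each a list of 7 numbers: the closure in counts, from 0 (fully open) to 255 (shut), then the shift along the tool's x, y, z in mm, then the turn, a rotation vector about the tool's x, y, z in degrees. A call has 1 to 5 rows; each row shifts and turns the commanded pose from where the row before left it, along the tool's axes as they then stand; what a row does not reach is not made up. A row lasts 1/12 s, in which the tool goes at most 41.7 mm and 7.16 degrees, less where a joint would pass 70% of its speed; a pose out of reach is approached as far as the arm can. A call with a gripper value outside its range is refused whole. The fingers move at their own pace and stop on an object; the grip force is fixed at half the most. Time passes only in rows, so rows that do not move let the fingers close. It gives the time, the measured TCP pose, the force, the opening and the grip force at its end, in the units of the state.
- readout.observe(): the state, without advancing time (a new reading comes with each control period).
- optics.capture(name): name is "side" or "top" or "wrist"; returns a dict with "img" (480x640x3 uint8, red, green, blue), "vertical_fov" (degrees; the focal length in pixels is half the picture's height over the tangent of half this angle, whatever the lens; pixels are square), "cx", "cy" (the principal point, pixels), "camera_from_world" (4x4, takes a point from world to camera coordinates); the wrist camera has in their place "mount" (4x4, takes a point from camera to tool coordinates, whose origin is the TCP and whose axes are the flange's). Camera axes: x right, y down, z forward; pixel columns grow to the right and rows downward; lengths in m; the calibration is good to about 2 mm. A picture is of the moment at which its call begins: read the wrist's pose just before it. There is no depth.
- ticket.finish_job(): hands the job in; it is judged then, once.
The state is a dict: "t": time; "joint_pos": joint angles; "qd": joint speeds; "joint_efforts": joint torques, N m; "ee_pos": TCP position; "ee_rot": TCP orientation; "force": force on the tool from outside, world axes, zero at the start; "wrist_torque": the same for the moment, N m; "width": finger opening in m; "grasp_force": force on a finger pad.
Only numpy, scipy, OpenCV 4.12 (cv2) and the standard library are available. Lean on these libraries where they do the work, as an engineer would, in place of code of your own. Each camera call takes 0.05 s, during which the arm holds its last target. There are 200 camera calls.

## Working session

There is one attempt and no reset: what is moved stays moved. The work goes in short steps, Python scripts to look and compute and a tool call to move; the robot and the scene stay as the last step left them, time stands still between calls to the robot, and variables do not carry over. Pictures are saved under pics/ and viewed, at most 10 in all, crops included, and the job is handed in when it is done.

Besides the shell and the picture viewer there is one more tool, called after "Call:" by a JSON object that holds its "fn" and its "kwargs", one argument or row to a line. carry_out: Moves the arm, as the interface text tells. Its arguments: {"type":"object","properties":{"steps":{"type":"array","items":{"type":"array","items":{"type":"number"}}}},"required":["steps"]}

```bash
mkdir -p pics; ls
python3 - <<'E'
from plant import readout, optics
import cv2,numpy as np
s=readout.observe(); print({k:np.round(v,3) for k,v in s.items()})
for n in ["side","top"]:
    c=optics.capture(n); cv2.imwrite(f"pics/{n}0.png",c["img"][:,:,::-1])
    print(n,c["vertical_fov"],c["cx"],c["cy"],np.round(c["camera_from_world"],3).tolist())
E
```

```text
pics
{'t': np.float64(0.0), 'joint_pos': array([ 1.046,  0.529,  1.434, -0.   ,  1.181, -0.179]), 'qd': array([-0.   ,  0.   , -0.   , -0.001,  0.002, -0.001]), 'joint_efforts': array([-1.0000e-03, -4.4235e+01, -1.7802e+01, -0.0000e+00,  9.0000e-03,
       -0.0000e+00]), 'ee_pos': array([0.212, 0.587, 0.23 ]), 'ee_rot': array([-5.420e-01, -3.094e+00,  3.000e-03]), 'force': array([ 0.404,  0.655, -0.325]), 'wrist_torque': array([ 0.001,  0.031, -0.019]), 'grasp_force': np.float64(0.0), 'width': np.float64(0.086)}
side 50.27409430182207 315.97083162157065 243.29097956903576 [[0.922, -0.386, -0.014, -0.463], [-0.168, -0.369, -0.914, 0.268], [0.348, 0.845, -0.405, 0.784], [0.0, 0.0, 0.0, 1.0]]
top 48.838336591156335 316.955209464918 243.0156613279886 [[0.026, -0.999, 0.027, 0.09], [-0.987, -0.03, -0.155, 0.538], [0.156, -0.022, -0.988, 0.99], [0.0, 0.0, 0.0, 1.0]]
```

View pics/side0.png

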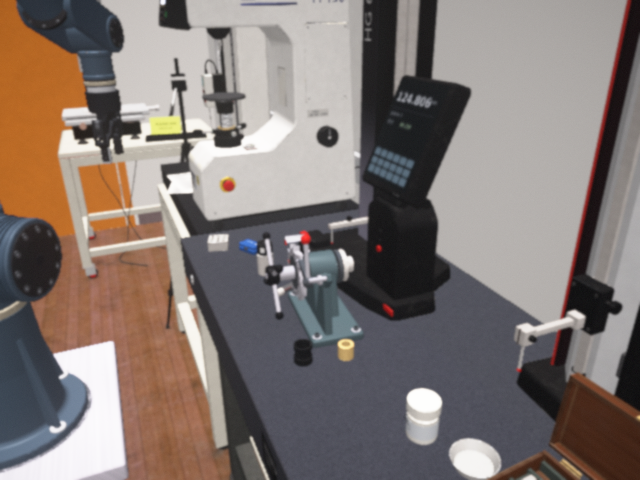

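View pics/top0.png

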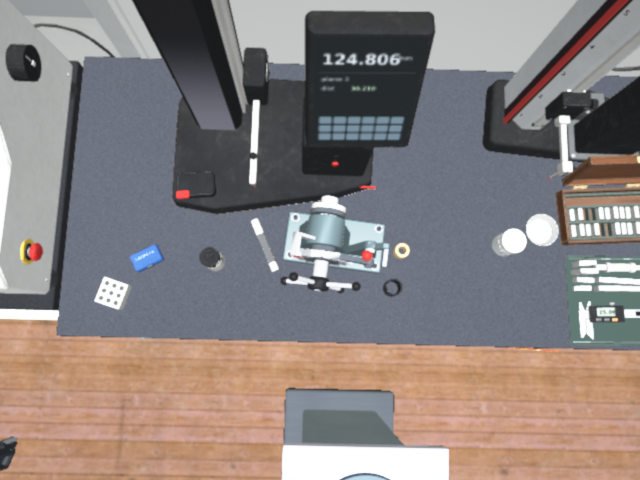

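The side view shows the lever ball at about (305,238) and the star hub at (275,275). The top view shows the lever ball at about (367,255), the hub at (321,285), and the foot from roughly (285,212) to (385,270). The bush is at (402,250), the loupe at (392,288) and the plug gauge at (265,245). I'll zoom in next.

```bash
cat > h.py <<'E'
import numpy as np,cv2
from plant import readout,optics
def cam(n):
    c=optics.capture(n); f=240/np.tan(np.radians(c["vertical_fov"]/2)); T=np.array(c["camera_from_world"])
    return dict(img=c["img"],K=np.array([[f,0,c["cx"]],[0,f,c["cy"]],[0,0,1]]),T=T)
def ray(c,p):
    R,t=c["T"][:3,:3],c["T"][:3,3]
    d=R.T@np.linalg.solve(c["K"],[p[0],p[1],1.]); return -R.T@t,d/np.linalg.norm(d)
def onz(c,p,z): o,d=ray(c,p); return o+d*(z-o[2])/d[2]
def tri(c1,p1,c2,p2):
    P=[c["K"]@c["T"][:3] for c in(c1,c2)]
    X=cv2.triangulatePoints(P[0],P[1],np.float64(p1).reshape(2,1),np.float64(p2).reshape(2,1)); return (X[:3]/X[3]).ravel()
def proj(c,X):
    q=c["K"]@(c["T"]@np.append(X,1))[:3]; return q[:2]/q[2]
def red(c,box):
    x0,y0,x1,y1=box; h=cv2.cvtColor(c["img"],cv2.COLOR_RGB2HSV)[y0:y1,x0:x1].astype(int)
    m=(((h[...,0]<8)|(h[...,0]>172))&(h[...,1]>140)&(h[...,2]>90)).astype(np.uint8)
    n,l,s,ce=cv2.connectedComponentsWithStats(m)
    return [(s[i,4],np.round(ce[i]+[x0,y0],2),s[i,:4]+[x0,y0,0,0]) for i in range(1,n) if s[i,4]>2]
E
python3 - <<'E'
from h import *
t=cam("top"); s=cam("side")
print(red(t,(270,190,400,300))); print(red(s,(240,200,330,330)))
a=cv2.resize(t["img"][190:310,270:420],None,fx=5,fy=5,interpolation=cv2.INTER_CUBIC)
cv2.imwrite("pics/t1.png",a[:,:,::-1])
b=cv2.resize(s["img"][220:370,240:380],None,fx=4,fy=4,interpolation=cv2.INTER_CUBIC)
cv2.imwrite("pics/s1.png",b[:,:,::-1])
E
```

```text
[(np.int32(80), array([366.49, 255.31]), array([362, 251,  11,  10]))]
[(np.int32(100), array([305.41, 237.27]), array([300, 231,  11,  13]))]
```

View pics/t1.png

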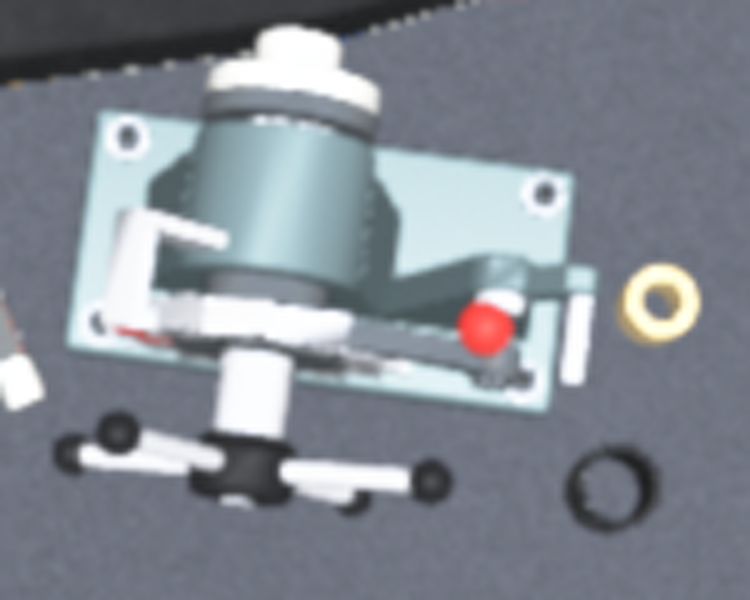

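View pics/s1.png

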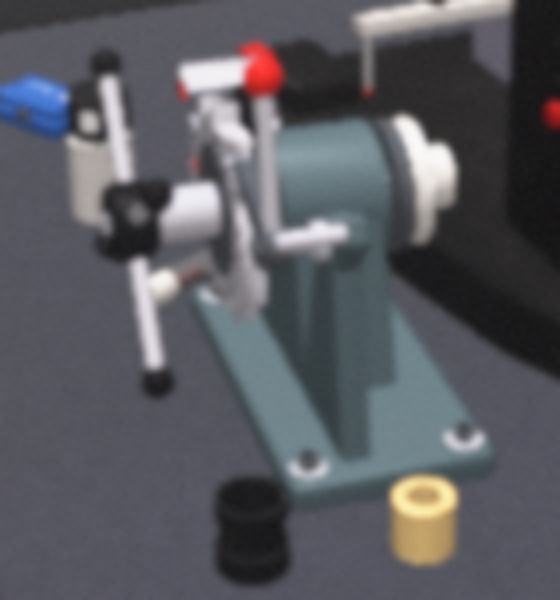

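The crops resolve the four spoke balls, the foot corners, the lever and the pointer arm, so I can fit the head pose.

Run:
```python
from h import *
t=cam("top"); s=cam("side")
T=lambda p:(p[0]/5+270-.4,p[1]/5+190-.4); S=lambda p:(p[0]/4+240-.4,p[1]/4+220-.4)
C=np.array([onz(t,T(p),.016) for p in [(100,110),(573,175),(548,410),(68,348)]])[:,:2]
M=np.array([[80,76],[80,-120],[-20,-120],[-20,76]])/1e3
mc,cc=M.mean(0),C.mean(0); A=(M-mc).T@(C-cc); yaw=np.arctan2(A[0,1]-A[1,0],A[0,0]+A[1,1])
R=np.array([[np.cos(yaw),-np.sin(yaw)],[np.sin(yaw),np.cos(yaw)]]); o=cc-R@mc
print("yaw",yaw,"o",o,"res",np.round((C-(M@R.T+o))*1e3,1).tolist())
inv=lambda X:np.round(np.append(R.T@(X[:2]-o),X[2])*1e3,1)
L=tri(t,(366.49,255.31),s,(305.41,237.27)); print("lever",L,inv(L))
U=tri(t,T((118,432)),s,S((105,63))); print("up",U,inv(U))
D=tri(t,T((352,498)),s,S((157,381))); print("low right",D,inv(D))
for n,p in [("ur",(432,481))]:print(n,[inv(onz(t,T(p),z)) for z in(.14,.15)])
print("loupe",inv(onz(t,T((612,488)),.036)),"bush",inv(onz(t,T((660,302)),.027)))
print("cam",ray(t,(0,0))[0],ray(s,(0,0))[0])
# inline check of expected points
for th in(0,.3,.6):
  for c in(t,s):
    X=lambda h:np.append(R@(np.array(h[:2]))+o,h[2])
    print(th,proj(c,X([-.064,.078*np.sin(th),.1+.078*np.cos(th)])))
```

```text
yaw -0.10252886449389532 o [0.51581857 0.09499886] res [[-1.4, -1.5], [-2.0, 2.3], [2.1, 1.4], [1.3, -2.3]]
lever [0.49378608 0.02636463 0.20308265] [-14.9 -70.5 203.1]
up [0.45865196 0.14618564 0.16693344] [-62.1  45.1 166.9]
low right [0.44840285 0.05759994 0.03856904] [-63.2 -44.1  38.6]
ur [array([-62.9, -64.6, 140. ]), array([-63.8, -63.7, 150. ])]
loupe [ -47.4 -143.8   36. ] bush [  29.2 -156.3   27. ]
cam [0.37519026 0.12795649 1.05834521] [ 0.19910402 -0.74241615  0.55634128]
0 [319.80945702 279.69843853]
0 [269.13827869 239.01489387]
0.3 [306.09750458 278.08403461]
0.3 [266.70092906 236.13923763]
0.6 [293.76715971 277.0034799 ]
0.6 [264.76691991 236.91753748]
```

```bash
cat >> h.py <<'E'
from scipy.spatial.transform import Rotation as Ro
yaw=-.1025; RH=Ro.from_euler('z',yaw).as_matrix(); oh=np.array([.5158,.0950,0])
W=lambda h:RH@(np.array(h)/1e3)+oh
H=lambda X:np.round(RH.T@(np.array(X)-oh)*1e3,1)
def go(h):
    "tool-frame shift (mm) and turn (deg) from the measured pose to head point h, tool x along -head x"
    s=readout.observe(); Rt=Ro.from_rotvec(s["ee_rot"]); Rd=Ro.from_matrix(RH@np.diag([-1.,1,-1]))
    print("t",round(float(s["t"]),2),"tcp head",H(s["ee_pos"]),"F head",np.round(RH.T@s["force"],1),"w",round(float(s["width"]),4))
    print("shift",np.round(Rt.inv().apply(W(h)-s["ee_pos"])*1e3,1),"turn",np.round(np.degrees((Rt.inv()*Rd).as_rotvec()),2))
E
python3 -c "
from h import *
go([-16,-33,260])"
```

```text
t 0.3 tcp head [-352.3  459.   231. ] F head [-0.2 -0.1  0.1] w 0.0854
shift [-445.3 -396.   -28.8] turn [-4.0e-02 -1.0e-02 -1.4e+01]
```

Call:
{"fn": "carry_out", "kwargs": {
  "steps": [
    [255,0,0,-15,0,0,-7],
    [255,0,0,-15,0,0,-7],
    [255,-23,-34,0,0,0,0],
    [255,-23,-34,0,0,0,0],
    [255,-23,-34,0,0,0,0]
  ]
}}

```text
t: 0.72
ee_pos: [0.2707, 0.4784, 0.2615]
ee_rot: [0.157, 3.137, 0.001]
force: [0.8, -0.2, -0.6]
width: 0.026
grasp_force: 0.0
```

Call:
{"fn": "carry_out", "kwargs": {
  "steps": [
    [255,-23,-34,0,0,0,0],
    [255,-23,-34,0,0,0,0],
    [255,-23,-34,0,0,0,0],
    [255,-23,-34,0,0,0,0],
    [255,-23,-34,0,0,0,0]
  ]
}}

```text
t: 1.13
ee_pos: [0.3681, 0.2967, 0.2615]
ee_rot: [0.16, 3.137, 0.0]
force: [1.2, 0.6, -1.2]
width: 0.0002
grasp_force: 0.0
```

Call:
{"fn": "carry_out", "kwargs": {
  "steps": [
    [255,-23,-34,0,0,0,0],
    [255,-23,-34,0,0,0,0],
    [255,-23,-34,0,0,0,0],
    [255,-23,-34,0,0,0,0],
    [255,0,0,0,0,0,0]
  ]
}}

```text
t: 1.55
ee_pos: [0.4498, 0.1479, 0.2618]
ee_rot: [0.172, 3.132, -0.004]
force: [0.5, 0.8, -0.2]
width: -0.0002
grasp_force: 0.0
```

```bash
python3 -c "
from h import *
go([-16,-33,172])"
```

```text
t 1.55 tcp head [-71.   45.9 261.8] F head [ 0.4  0.8 -0.2] w -0.0002
shift [-55.2 -78.3  90.3] turn [-0.12  0.28 -0.42]
```

Call:
{"fn": "carry_out", "kwargs": {
  "steps": [
    [255,-18,-26,0,0,0,-0.4],
    [255,-18,-26,0,0,0,0],
    [255,-19,-26,0,0,0,0],
    [255,0,0,0,0,0,0],
    [255,0,0,0,0,0,0]
  ]
}}

```text
t: 1.97
ee_pos: [0.4929, 0.0698, 0.2612]
ee_rot: [-0.155, -3.138, -0.001]
force: [-0.3, -0.4, -0.6]
width: 0.0002
grasp_force: 0.0
```

```bash
python3 -c "
from h import *
go([-16,-33,172])"
```

```text
t 1.97 tcp head [-20.2 -27.4 261.2] F head [-0.3 -0.4 -0.6] w 0.0002
shift [-4.1 -5.7 89.2] turn [ 0.02 -0.    0.23]
```

Call:
{"fn": "carry_out", "kwargs": {
  "steps": [
    [255,-4,-5,20,0,0,0.2],
    [255,0,0,23,0,0,0],
    [255,0,0,23,0,0,0],
    [255,0,0,23,0,0,0],
    [255,0,0,0,0,0,0]
  ]
}}

```text
t: 2.38
ee_pos: [0.4916, 0.0671, 0.1688]
ee_rot: [-0.153, -3.128, -0.001]
force: [-0.6, -0.8, -0.9]
width: -0.0001
grasp_force: 0.0
```

Run:
```python
from h import *
go([-16,-103,172])
t=cam("top"); s=cam("side"); print(red(t,(330,230,400,300))); print(red(s,(280,220,330,280)))
a=cv2.resize(t["img"][210:300,280:400],(400,300)); b=cv2.resize(s["img"][200:320,240:360],(400,400))
o=np.zeros((400,800,3),np.uint8); o[:300,:400]=a;o[:,400:]=b; cv2.imwrite("pics/p2.png",o[:,:,::-1])
```

```text
t 2.38 tcp head [-21.2 -30.3 168.8] F head [-0.5 -0.8 -0.9] w -0.0001
shift [ -4.8 -72.8  -3.2] turn [ 0.02 -0.57  0.29]
[]
[(np.int32(102), array([305.15, 237.86]), array([300, 232,  11,  12]))]
```

View pics/p2.png

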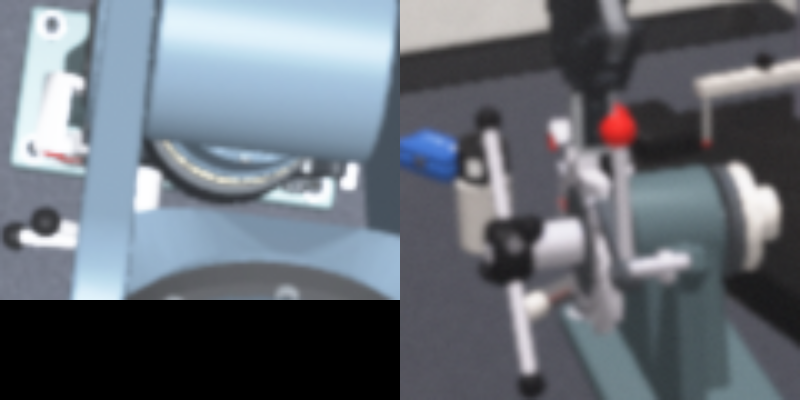

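The side crop shows the closed fingers just left of the red ball (crop (620,125)), above the wheel and clear of the pointer. The arm hides the head in the top view. I'll push the lever right now.

Call:
{"fn": "carry_out", "kwargs": {
  "steps": [
    [255,-4,-8,-1,0,0,0],
    [255,0,-8,0,0,0,0],
    [255,0,-8,0,0,0,0],
    [255,0,-8,0,0,0,0],
    [255,0,-8,0,0,0,0]
  ]
}}

```text
t: 2.9
ee_pos: [0.4961, 0.024, 0.174]
ee_rot: [0.156, 3.136, -0.0]
force: [-1.0, 0.3, -0.1]
width: -0.0002
grasp_force: 0.1
```

Call:
{"fn": "carry_out", "kwargs": {
  "steps": [
    [255,0,-8,0,0,0,0],
    [255,0,-8,0,0,0,0],
    [255,0,-6,0,0,0,0],
    [255,0,-5,0,0,0,0],
    [255,0,0,0,0,0,0]
  ]
}}

```text
t: 3.32
ee_pos: [0.4932, -0.0028, 0.1733]
ee_rot: [-0.157, -3.138, 0.0]
force: [-0.2, 0.1, 0.0]
width: -0.0002
grasp_force: 0.0
```

```bash
cat >> h.py <<'E'
def lever(s):
    "side-view ball pixel -> nearest swing angle (pawl, rad), residual px"
    r=max(red(s,(270,220,350,300)),key=lambda k:k[0],default=None)
    if r is None: return None
    g=np.arange(-.1,1.0,.01); ph=g-np.radians(10)
    P=np.array([proj(s,W([-16,-83-79*np.sin(p),120+79*np.cos(p)])) for p in ph]); d=np.linalg.norm(P-r[1],axis=1)
    return r[0],r[1],round(g[d.argmin()],2),round(d.min(),1)
E
python3 - <<'E'
from h import *
go([-16,-103,172]); s=cam("side"); print(lever(s))
E
```

```text
t 3.32 tcp head [-12.5 -99.6 173.3] F head [-0.2  0.1  0. ] w -0.0002
shift [ 3.5 -3.4  1.3] turn [-0.01 -0.    0.13]
(np.int32(79), array([315.65, 264.47]), np.float64(0.88), np.float64(1.3))
```

The pawl reads about 0.9, so it is at the stop with no contact force. Next I move to the left of the upper-left spoke.

Call:
{"fn": "carry_out", "kwargs": {
  "steps": [
    [255,0,8,-25,0,0,0],
    [255,0,0,-30,0,0,0],
    [255,0,0,-20,0,0,0],
    [255,14,33,0,0,0,0],
    [255,14,33,0,0,0,0]
  ]
}}

```text
t: 3.78
ee_pos: [0.4744, 0.0745, 0.25]
ee_rot: [0.161, 3.133, 0.0]
force: [0.7, -0.8, -0.1]
width: -0.0001
grasp_force: 0.0
```

Call:
{"fn": "carry_out", "kwargs": {
  "steps": [
    [255,14,34,0,0,0,0],
    [255,10,34,0,0,0,0],
    [255,0,38,0,0,0,0],
    [255,0,0,0,0,0,0],
    [255,0,0,0,0,0,0]
  ]
}}

```text
t: 4.2
ee_pos: [0.4588, 0.1846, 0.2483]
ee_rot: [0.148, 3.138, 0.0]
force: [-0.3, -0.2, -1.0]
width: -0.0002
grasp_force: 0.0
```

Run:
```python
from h import *
go([-64,80,155]); s=cam("side"); print(lever(s))
```

```text
t 4.2 tcp head [-65.9  83.3 248.3] F head [-0.3 -0.2 -1. ] w -0.0002
shift [-1.9 -3.3 93.3] turn [0.   0.01 0.49]
(np.int32(80), array([315.7, 264.5]), np.float64(0.88), np.float64(1.3))
```

Call:
{"fn": "carry_out", "kwargs": {
  "steps": [
    [255,-2,0,23,0,0,0.5],
    [255,0,0,25,0,0,0],
    [255,0,0,25,0,0,0],
    [255,0,0,20,0,0,0],
    [255,0,-5,0,0,0,0]
  ]
}}

```text
t: 4.67
ee_pos: [0.4582, 0.1758, 0.152]
ee_rot: [-0.171, -3.129, 0.003]
force: [-0.3, -0.8, -0.4]
width: -0.0001
grasp_force: 0.0
```

Call:
{"fn": "carry_out", "kwargs": {
  "steps": [
    [255,0,-6,0,0,0,0],
    [255,0,-6,0,0,0,0],
    [255,0,-6,0,0,0,0],
    [255,0,-6,0,0,0,0],
    [255,0,0,0,0,0,0]
  ]
}}

```text
t: 5.08
ee_pos: [0.4608, 0.1538, 0.1586]
ee_rot: [0.172, 3.129, 0.006]
force: [-0.5, 5.1, 4.0]
width: -0.0006
grasp_force: 2.5
```

Run:
```python
from h import *
go([-64,45,155]); s=cam("side");t=cam("top"); print(lever(s))
b=cv2.resize(s["img"][215:325,250:350],(500,550),interpolation=cv2.INTER_CUBIC)
cv2.imwrite("pics/p3.png",b[:,:,::-1])
```

```text
t 5.08 tcp head [-60.7  52.9 158.6] F head [-1.  5.  4.] w -0.0006
shift [ 3.3 -7.9  3.5] turn [ 0.23  0.45 -0.43]
(np.int32(80), array([315.7, 264.5]), np.float64(0.88), np.float64(1.3))
```

View pics/p3.png

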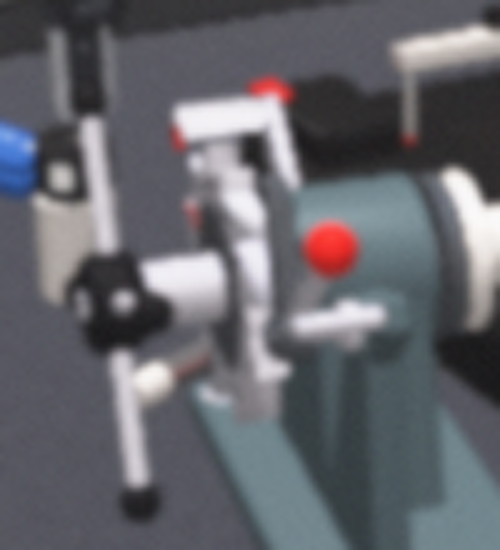

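The side crop shows the finger against the upper ball, the lever ball still over at the right (crop (330,248)), and the lower ball moving at (140,500). I'll push on to nominal 0.18, then retreat and check.

Call:
{"fn": "carry_out", "kwargs": {
  "steps": [
    [255,2,-4,0,0,0,0],
    [255,0,-4,0,0,0,0],
    [255,0,-4,0,0,0,0],
    [255,0,-2,0,0,0,0],
    [255,0,0,0,0,0,0]
  ]
}}

```text
t: 5.6
ee_pos: [0.4547, 0.139, 0.1554]
ee_rot: [0.17, 3.137, -0.001]
force: [1.1, 1.1, 1.2]
width: 0.0
grasp_force: 0.8
```

Run:
```python
from h import *
go([-64,38,155])
```

```text
t 5.6 tcp head [-65.3  37.5 155.4] F head [1.  1.2 1.2] w 0.0
shift [-1.3  0.5  0.4] turn [-0.03  0.   -0.33]
```

Call:
{"fn": "carry_out", "kwargs": {
  "steps": [
    [255,0,15,0,0,0,0],
    [255,0,0,-35,0,0,0],
    [255,0,0,-35,0,0,0],
    [255,0,0,-35,0,0,0],
    [255,-12,-30,0,0,0,0]
  ]
}}

```text
t: 6.02
ee_pos: [0.4666, 0.1263, 0.2656]
ee_rot: [0.16, 3.129, 0.003]
force: [1.7, -0.1, 0.1]
width: -0.0001
grasp_force: 0.0
```

Call:
{"fn": "carry_out", "kwargs": {
  "steps": [
    [255,-12,-36,0,0,0,0],
    [255,-12,-36,0,0,0,0],
    [255,-12,-36,0,0,0,0],
    [255,0,-36,0,0,0,0],
    [255,0,-36,0,0,0,0]
  ]
}}

```text
t: 6.43
ee_pos: [0.4802, -0.0615, 0.2595]
ee_rot: [-0.168, -3.134, 0.001]
force: [0.7, 1.4, -0.1]
width: 0.0001
grasp_force: 0.0
```

Call:
{"fn": "carry_out", "kwargs": {
  "steps": [
    [255,0,-20,0,0,0,0],
    [255,0,-14,0,0,0,0],
    [255,0,0,0,0,0,0]
  ]
}}

```text
t: 6.68
ee_pos: [0.4765, -0.0962, 0.2594]
ee_rot: [-0.175, -3.134, 0.002]
force: [0.7, 0.1, -0.0]
width: -0.0002
grasp_force: 0.0
```

Run:
```python
from h import *
go([-16,-178,167]); s=cam("side");t=cam("top"); print(lever(s))
a=cv2.resize(t["img"][230:310,270:380],(770,560),interpolation=cv2.INTER_CUBIC)
cv2.imwrite("pics/p4.png",a[:,:,::-1])
for th in(.1,.15,.2,.25): print(th,[np.round((proj(t,W([-64,78*np.sin(th+k),100+78*np.cos(th+k)]))-[270,230])*7+3,0) for k in(0,np.pi/2,-np.pi/2)])
```

```text
t 6.68 tcp head [ -19.5 -194.2  259.4] F head [ 0.7  0.1 -0. ] w -0.0002
shift [-3.7 16.3 92.4] turn [-0.08 -0.18 -0.52]
(np.int32(80), array([315.7, 264.5]), np.float64(0.88), np.float64(1.3))
0.1 [array([319., 347.]), array([ 46., 341.]), array([642., 414.])]
0.15 [array([303., 345.]), array([ 49., 342.]), array([642., 413.])]
0.2 [array([287., 343.]), array([ 52., 344.]), array([641., 411.])]
0.25 [array([271., 341.]), array([ 56., 346.]), array([639., 410.])]
```

View pics/p4.png

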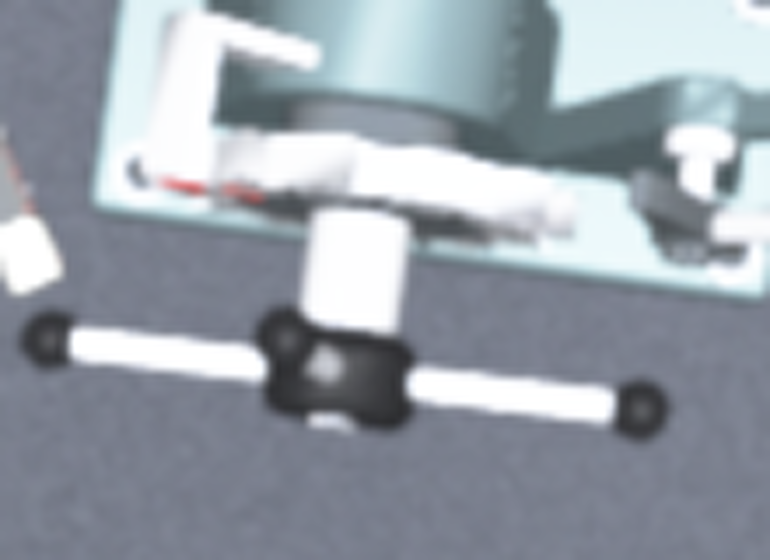

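In the top crop the upper ball is at (283,338), so the wheel is at about 0.205, or 9 mm short. That is near the window's edge. I'll go back and nudge it 4 mm more.

Call:
{"fn": "carry_out", "kwargs": {
  "steps": [
    [255,8,38,0,0,0,-0.5],
    [255,8,38,0,0,0,0],
    [255,8,38,0,0,0,0],
    [255,8,38,0,0,0,0],
    [255,8,38,0,0,0,0]
  ]
}}

```text
t: 7.2
ee_pos: [0.4554, 0.1027, 0.26]
ee_rot: [-0.153, -3.136, 0.0]
force: [0.8, 0.5, -0.6]
width: -0.0002
grasp_force: 0.0
```

Call:
{"fn": "carry_out", "kwargs": {
  "steps": [
    [255,6,38,0,0,0,0],
    [255,0,20,0,0,0,0],
    [255,0,0,0,0,0,0],
    [255,0,0,0,0,0,0]
  ]
}}

```text
t: 7.53
ee_pos: [0.4556, 0.16, 0.26]
ee_rot: [-0.148, -3.137, 0.001]
force: [0.8, -0.4, -0.3]
width: 0.0
grasp_force: 0.0
```

Run:
```python
from h import *
go([-64,50,155])
```

```text
t 7.53 tcp head [-66.5  58.5 260. ] F head [ 0.8 -0.3 -0.3] w 0.0
shift [ -2.6  -8.4 105. ] turn [-0.06 -0.07  0.48]
```

Call:
{"fn": "carry_out", "kwargs": {
  "steps": [
    [255,-2,0,35,0,0,0.5],
    [255,0,0,35,0,0,0],
    [255,0,0,35,0,0,0],
    [255,0,-5,0,0,0,0],
    [255,0,-5,0,0,0,0]
  ]
}}

```text
t: 7.95
ee_pos: [0.4561, 0.147, 0.1541]
ee_rot: [-0.169, -3.131, 0.002]
force: [-0.2, 0.3, -0.6]
width: -0.0003
grasp_force: 0.0
```

Call:
{"fn": "carry_out", "kwargs": {
  "steps": [
    [255,0,-5,0,0,0,0],
    [255,0,-4,0,0,0,0],
    [255,0,-3,0,0,0,0],
    [255,0,0,0,0,0,0],
    [255,0,0,0,0,0,0]
  ]
}}

```text
t: 8.37
ee_pos: [0.4573, 0.1359, 0.1567]
ee_rot: [0.169, 3.134, 0.0]
force: [0.4, 0.1, 0.1]
width: -0.0001
grasp_force: 0.1
```

Run:
```python
from h import *
go([-64,33.5,155])
```

```text
t 8.37 tcp head [-62.4  34.7 156.7] F head [0.4 0.1 0.1] w -0.0001
shift [ 1.6 -1.2  1.7] turn [ 0.01  0.18 -0.31]
```

Call:
{"fn": "carry_out", "kwargs": {
  "steps": [
    [255,0,15,0,0,0,0],
    [255,0,0,-35,0,0,0],
    [255,0,0,-35,0,0,0],
    [255,0,0,-35,0,0,0],
    [255,-12,-30,0,0,0,0]
  ]
}}

```text
t: 8.78
ee_pos: [0.4693, 0.1236, 0.2669]
ee_rot: [0.159, 3.125, 0.005]
force: [1.2, 0.4, -0.3]
width: 0.0002
grasp_force: 0.0
```

Call:
{"fn": "carry_out", "kwargs": {
  "steps": [
    [255,-12,-36,0,0,0,0],
    [255,-12,-36,0,0,0,0],
    [255,-12,-36,0,0,0,0],
    [255,0,-36,0,0,0,0],
    [255,0,-36,0,0,0,0]
  ]
}}

```text
t: 9.2
ee_pos: [0.4832, -0.0646, 0.2608]
ee_rot: [0.168, 3.136, -0.001]
force: [-0.6, -0.5, -0.1]
width: -0.0001
grasp_force: 0.0
```

Call:
{"fn": "carry_out", "kwargs": {
  "steps": [
    [255,0,-15,0,0,0,0],
    [255,0,0,0,0,0,0],
    [255,0,0,0,0,0,0]
  ]
}}

```text
t: 9.45
ee_pos: [0.4813, -0.0782, 0.2605]
ee_rot: [-0.172, -3.137, -0.0]
force: [-0.4, -0.0, 0.4]
width: -0.0002
grasp_force: 0.0
```

```bash
cat >> h.py <<'E'
def star(t,k=0):
    "dark blob centre of the upper ball in the top view (raw px) against prediction"
    g=np.arange(-.1,.5,.01); P=np.array([proj(t,W([-64,78*np.sin(a),100+78*np.cos(a)])) for a in g])
    v=t["img"].max(2); m=(v[268:284,296:330]<75); ys,xs=np.nonzero(m); print("dark top rows",[(268+y,296+xs[ys==y].min(),296+xs[ys==y].max()) for y in np.unique(ys)])
    for a in(0,.1,.15,.2,.25): print(a,np.round(proj(t,W([-64,78*np.sin(a),100+78*np.cos(a)])),1),end=' ')
E
python3 - <<'E'
from h import *
go([-16,-178,167]); s=cam("side");t=cam("top"); print(lever(s)); star(t)
print(red(t,(285,245,320,270)))
E
```

```text
t 9.45 tcp head [ -16.6 -175.8  260.5] F head [-0.3 -0.1  0.4] w -0.0002
shift [-0.7 -2.2 93.5] turn [ 0.01 -0.01 -0.42]
(np.int32(79), array([315.65, 264.47]), np.float64(0.88), np.float64(1.3))
dark top rows [(np.int64(275), np.int64(310), np.int64(313)), (np.int64(276), np.int64(309), np.int64(314)), (np.int64(277), np.int64(309), np.int64(315)), (np.int64(278), np.int64(309), np.int64(323)), (np.int64(279), np.int64(309), np.int64(327)), (np.int64(280), np.int64(309), np.int64(328)), (np.int64(281), np.int64(310), np.int64(328)), (np.int64(282), np.int64(309), np.int64(327)), (np.int64(283), np.int64(309), np.int64(327))]
0 [319.8 279.7] 0.1 [315.2 279.1] 0.15 [312.9 278.8] 0.2 [310.6 278.6] 0.25 [308.3 278.3] []
```

The wheel now reads about 0.17, or 7.5 mm short. Now I push the lever back from the right.

Call:
{"fn": "carry_out", "kwargs": {
  "steps": [
    [255,0,0,31,0,0,-0.4],
    [255,0,0,31,0,0,0],
    [255,0,0,31,0,0,0],
    [255,0,8,0,0,0,0],
    [255,0,8,0,0,0,0]
  ]
}}

```text
t: 9.97
ee_pos: [0.4822, -0.0598, 0.1665]
ee_rot: [-0.156, -3.134, -0.002]
force: [-1.2, -1.2, 2.1]
width: 0.0002
grasp_force: 1.0
```

Call:
{"fn": "carry_out", "kwargs": {
  "steps": [
    [255,0,8,0,0,0,0],
    [255,0,8,0,0,0,0],
    [255,0,8,0,0,0,0],
    [255,0,8,0,0,0,0],
    [255,0,0,0,0,0,0]
  ]
}}

```text
t: 10.38
ee_pos: [0.4867, -0.0282, 0.1683]
ee_rot: [0.155, 3.136, 0.0]
force: [0.0, -0.4, -1.0]
width: -0.0001
grasp_force: 0.0
```

Run:
```python
from h import *
go([-16,-112,170]); s=cam("side"); print(lever(s))
```

```text
t 10.38 tcp head [ -16.3 -125.5  168.3] F head [ 0.1 -0.3 -1. ] w -0.0001
shift [-0.3 13.5 -1.7] turn [0.01 0.1  0.21]
None
```

Call:
{"fn": "carry_out", "kwargs": {
  "steps": [
    [255,0,5,0,0,0,0],
    [255,0,5,0,0,0,0],
    [255,0,4,0,0,0,0],
    [255,0,0,0,0,0,0],
    [255,0,0,0,0,0,0]
  ]
}}

```text
t: 10.85
ee_pos: [0.4877, -0.0159, 0.1672]
ee_rot: [-0.158, -3.137, 0.0]
force: [-0.0, 0.2, -0.2]
width: 0.0001
grasp_force: 0.0
```

Call:
{"fn": "carry_out", "kwargs": {
  "steps": [
    [255,0,-8,0,0,0,0],
    [255,0,-12,-25,0,0,0],
    [255,0,0,-35,0,0,0],
    [255,0,0,-35,0,0,0],
    [255,0,0,0,0,0,0]
  ]
}}

```text
t: 11.27
ee_pos: [0.4899, -0.0381, 0.2684]
ee_rot: [0.159, 3.125, -0.006]
force: [1.4, 0.3, -0.7]
width: 0.0001
grasp_force: 0.0
```

Run:
```python
from h import *
go([-64,58,260]); s=cam("side");t=cam("top"); print(lever(s)); star(t); print(red(t,(340,230,400,290)))
```

```text
t 11.27 tcp head [ -12.2 -135.1  268.4] F head [ 1.3  0.4 -0.7] w 0.0001
shift [ 51.8 193.1   7.1] turn [-0.17  0.76  0.05]
(np.int32(102), array([305.53, 237.55]), np.float64(-0.01), np.float64(3.2))
dark top rows [(np.int64(275), np.int64(310), np.int64(313)), (np.int64(276), np.int64(309), np.int64(314)), (np.int64(277), np.int64(309), np.int64(315)), (np.int64(278), np.int64(309), np.int64(322)), (np.int64(279), np.int64(309), np.int64(327)), (np.int64(280), np.int64(309), np.int64(328)), (np.int64(281), np.int64(310), np.int64(328)), (np.int64(282), np.int64(309), np.int64(327)), (np.int64(283), np.int64(309), np.int64(327))]
0 [319.8 279.7] 0.1 [315.2 279.1] 0.15 [312.9 278.8] 0.2 [310.6 278.6] 0.25 [308.3 278.3] [(np.int32(72), array([367.35, 255.51]), array([363, 251,  11,  10]))]
```

The pawl is down (about 0) and the wheel is unchanged. Now I go back to the star to push it home.

Call:
{"fn": "carry_out", "kwargs": {
  "steps": [
    [255,10,38,0,0,0,0],
    [255,10,38,0,0,0,0],
    [255,10,38,0,0,0,0],
    [255,10,38,0,0,0,0],
    [255,10,38,0,0,0,0]
  ]
}}

```text
t: 11.78
ee_pos: [0.4535, 0.1591, 0.2606]
ee_rot: [-0.16, -3.134, 0.001]
force: [0.7, 0.1, -0.2]
width: -0.0001
grasp_force: 0.0
```

Call:
{"fn": "carry_out", "kwargs": {
  "steps": [
    [255,0,5,0,0,0,0],
    [255,0,0,0,0,0,0],
    [255,0,0,0,0,0,0]
  ]
}}

```text
t: 12.03
ee_pos: [0.4551, 0.1627, 0.2611]
ee_rot: [-0.156, -3.135, 0.002]
force: [-0.6, 0.0, 0.5]
width: 0.0003
grasp_force: 0.0
```

Run:
```python
from h import *
go([-64,52,155])
```

```text
t 12.03 tcp head [-67.4  61.1 261.1] F head [-0.6 -0.   0.5] w 0.0003
shift [ -3.6  -9.  106.1] turn [-0.08 -0.13  0.17]
```

Call:
{"fn": "carry_out", "kwargs": {
  "steps": [
    [255,-3,0,35,0,0,0],
    [255,0,0,35,0,0,0],
    [255,0,0,35,0,0,0],
    [255,0,-9,0,0,0,0],
    [255,0,-9,0,0,0,0]
  ]
}}

```text
t: 12.45
ee_pos: [0.4556, 0.1428, 0.1557]
ee_rot: [-0.16, -3.132, 0.002]
force: [0.2, 0.2, 0.5]
width: -0.0002
grasp_force: 0.0
```

Call:
{"fn": "carry_out", "kwargs": {
  "steps": [
    [255,0,-5,0,0,0,0],
    [255,0,-4,0,0,0,0],
    [255,0,-3,0,0,0,0],
    [255,0,-3,0,0,0,0],
    [255,0,-2,0,0,0,0]
  ]
}}

```text
t: 12.87
ee_pos: [0.4565, 0.128, 0.159]
ee_rot: [0.159, 3.133, 0.001]
force: [0.5, 4.0, 1.7]
width: 0.0001
grasp_force: 1.5
```

Run:
```python
from h import *
go([-64,21.6,155])
```

```text
t 12.87 tcp head [-62.3  26.7 159. ] F head [0.1 4.1 1.7] w 0.0001
shift [ 1.7 -5.1  4. ] turn [0.07 0.26 0.08]
```

Moving with about 4 N (friction only). I'll continue in small steps and watch the force.

Call:
{"fn": "carry_out", "kwargs": {
  "steps": [
    [255,0,-1.5,0,0,0,0],
    [255,0,-1.5,0,0,0,0],
    [255,0,-1,0,0,0,0]
  ]
}}

```text
t: 13.12
ee_pos: [0.4552, 0.1241, 0.1577]
ee_rot: [0.157, 3.136, 0.0]
force: [1.3, 2.3, 2.2]
width: 0.0001
grasp_force: 1.4
```

Call:
{"fn": "carry_out", "kwargs": {
  "steps": [
    [255,0,-1,0,0,0,0],
    [255,0,-1,0,0,0,0]
  ]
}}

```text
t: 13.28
ee_pos: [0.4549, 0.1226, 0.1575]
ee_rot: [0.159, 3.137, 0.002]
force: [0.3, 6.0, 4.7]
width: -0.0005
grasp_force: 3.6
```

Call:
{"fn": "carry_out", "kwargs": {
  "steps": [
    [255,0,-1,0,0,0,0],
    [255,0,0,0,0,0,0]
  ]
}}

```text
t: 13.45
ee_pos: [0.4549, 0.1223, 0.1576]
ee_rot: [0.16, 3.136, 0.004]
force: [0.9, 7.8, 3.9]
width: 0.0001
grasp_force: 4.0
```

Run:
```python
from h import *
go([-64,21.6,155])
```

```text
t 13.45 tcp head [-63.3  20.9 157.6] F head [0.1 7.8 3.9] w 0.0001
shift [0.7 0.7 2.6] turn [0.16 0.06 0.03]
```

Call:
{"fn": "carry_out", "kwargs": {
  "steps": [
    [255,0,-1,0,0,0,0],
    [255,0,-1,0,0,0,0],
    [255,0,0,0,0,0,0]
  ]
}}

```text
t: 13.7
ee_pos: [0.4549, 0.1217, 0.1577]
ee_rot: [0.162, 3.136, 0.008]
force: [1.3, 12.7, 4.4]
width: -0.0
grasp_force: 6.7
```

Run:
```python
from h import *
go([-64,21.6,155])
```

```text
t 13.7 tcp head [-63.3  20.3 157.7] F head [ 0.  12.8  4.4] w -0.0
shift [0.7 1.3 2.7] turn [ 0.31  0.09 -0.04]
```

Call:
{"fn": "carry_out", "kwargs": {
  "steps": [
    [255,0,-1,0,0,0,0],
    [255,0,-1,0,0,0,0],
    [255,0,0,0,0,0,0]
  ]
}}

```text
t: 13.95
ee_pos: [0.4549, 0.1211, 0.1578]
ee_rot: [0.164, 3.135, 0.013]
force: [1.2, 19.0, 4.9]
width: -0.0
grasp_force: 9.6
```

Call:
{"fn": "carry_out", "kwargs": {
  "steps": [
    [255,0,4,0,0,0,0],
    [255,0,8,0,0,0,0],
    [255,0,10,0,0,0,0],
    [255,0,0,-35,0,0,0],
    [255,0,0,-35,0,0,0]
  ]
}}

```text
t: 14.37
ee_pos: [0.4537, 0.1392, 0.2255]
ee_rot: [-0.156, -3.129, 0.003]
force: [0.8, -0.5, 0.0]
width: 0.0002
grasp_force: 0.0
```

Call:
{"fn": "carry_out", "kwargs": {
  "steps": [
    [255,0,35,-35,0,0,0],
    [255,10,38,0,0,0,0],
    [255,10,38,0,0,0,0],
    [255,10,38,0,0,0,0],
    [255,10,38,0,0,0,0]
  ]
}}

```text
t: 14.78
ee_pos: [0.4336, 0.3249, 0.2565]
ee_rot: [-0.159, -3.137, 0.003]
force: [0.7, -0.7, -0.6]
width: -0.0
grasp_force: 0.0
```

Call:
{"fn": "carry_out", "kwargs": {
  "steps": [
    [255,0,30,0,0,0,0],
    [255,0,30,0,0,0,0],
    [255,0,0,0,0,0,0]
  ]
}}

```text
t: 15.03
ee_pos: [0.4405, 0.3881, 0.2561]
ee_rot: [0.151, 3.137, 0.003]
force: [0.3, 1.3, -0.0]
width: -0.0
grasp_force: 0.0
```

Run:
```python
from h import *
go([-64,21.6,155]); s=cam("side");t=cam("top"); print(lever(s)); star(t); print(red(t,(280,230,400,290)))
a=cv2.resize(t["img"][195:305,255:405],(750,550),interpolation=cv2.INTER_CUBIC); cv2.imwrite("pics/p5.png",a[:,:,::-1])
```

```text
t 15.03 tcp head [-104.9  283.9  256.1] F head [ 0.2  1.3 -0. ] w -0.0
shift [ -39.2 -262.7  100.6] turn [0.11 0.04 0.36]
(np.int32(100), array([305.03, 237.01]), np.float64(-0.04), np.float64(3.3))
dark top rows [(np.int64(277), np.int64(311), np.int64(322)), (np.int64(278), np.int64(309), np.int64(324)), (np.int64(279), np.int64(309), np.int64(327)), (np.int64(280), np.int64(309), np.int64(327)), (np.int64(281), np.int64(310), np.int64(328)), (np.int64(282), np.int64(310), np.int64(328)), (np.int64(283), np.int64(309), np.int64(327))]
0 [319.8 279.7] 0.1 [315.2 279.1] 0.15 [312.9 278.8] 0.2 [310.6 278.6] 0.25 [308.3 278.3] [(np.int32(73), array([365.33, 255.14]), array([361, 250,  11,  11]))]
```

View pics/p5.png

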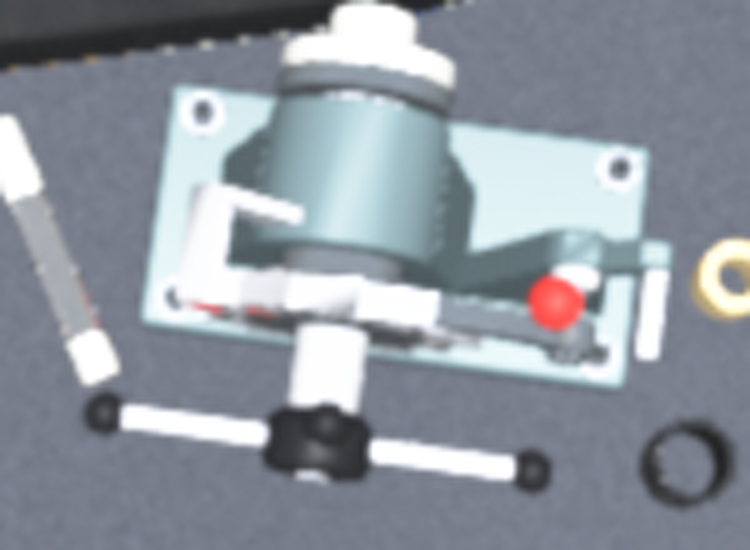

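The top crop shows the upper ball at (325,423), raw (319.6,279.2), so the wheel is at about 0. The lever ball is at (556,302), so the pawl is fully seated. The loupe, bush and plug gauge have not moved.

```bash
python3 -c "
from plant import ticket; print(ticket.finish_job())"
```

```text
the job is handed in; nothing more can be done
None
```

The job is handed in: the pawl was lifted, the wheel turned back to about 7.5 mm short of the pointer, the pawl dropped, and the wheel pushed home with about 19 N; the final top view put it at 0 with the pawl seated, after about 15 s of the 61 s limit.

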